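# Set the hold-down of a board nest

### The arm

A 7-joint arm with a two-finger parallel gripper is mounted at the origin on a cart in front of the work surface, level with it; the furniture and walls round the work are solid. World frame = base frame: x ahead of the robot, y to its left, z up, the work surface at z = 0. Lengths are in m, angles in rad, forces in N, time in s.
With the tool pointing down it reaches from about 0.4 to 0.85 m from the base axis. Payload 4.5 kg.
Tool frame: the origin (TCP) lies midway between the tips of the shut fingers; the grasp point (between the pads) lies 19 mm behind it; z points along the fingers, y is the line along which they close (so a half turn about z gives the same grasp; the last joint's range is limited). The gripper opens to 88 mm and grips with 3 to 60 N. Pads are 18 mm wide; open, the fingers measure 123 mm over their backs; the gripper's body (75 mm by 187 mm) begins 45 mm behind the grasp point.
Start: joints at [1.261, 0.689, -0.195, 1.565, 0.157, 0.902, -0.215], TCP at [0.211, -0.588, 0.239] pointing down, gripper open.
Joint ranges: [-3.01, 3.01], [-0.46, 2.08], [-1.47, 1.51], [0.13, 2.56], [-1, 4.14], [0.04, 2.09], [-2.66, 2.66]. Speed limits (rad/s): [2.57, 2.57, 3.14, 3.14, 3.14, 3.14, 3.14].

### API

Orientations are given as a unit quaternion [x, y, z, w].
In Python, from plant import r, eyes, finish_job gives the robot as it stands. The module is installed in compiled form; this text tells all that it offers.
- The arm moves only by the tool move_arm, never from a script. Its argument "motion" is a list of rows, each a list of 7 numbers: the shift along the tool's x, y, z in mm, then the turn, a rotation vector about the tool's x, y, z in degrees, then the closure, from 0 (fully open) to 1 (shut). A call has 1 to 5 rows; each row is the pose to reach, as a shift and turn from the pose commanded when the call began, along the tool's axes at that moment; what a row does not reach only later rows make up. A row lasts 1/8 s, in which the tool goes at most 62.5 mm and 10.7 degrees, less where a joint would pass 70% of its speed; a pose out of reach is approached as far as the arm can. A call with a gripper value outside its range is refused whole. The fingers move at their own pace and stop on an object; "newtons" is the grip in N (left out, the last holds). Time passes only in rows, so rows that repeat a pose let the fingers close. It gives the time, the measured TCP pose, the force, the opening and the grip force at its end, in the units of the state.
- r.get_state(): the state, without advancing time (a new reading comes with each control period).
- eyes.snapshot(name): name is "scene" or "top"; returns a dict with "frame" (400x640x3 uint8, red, green, blue), "z_map" (400x640 float32, m along the optical axis (not along the pixel's ray), 0 where there is no reading), "intrinsics" (3x3 intrinsics, pixels), "dist" ([k1, k2, p1, p2, k3] as OpenCV has them; the pictures are not rectified), "world_to_cam" (4x4, takes a point from world to camera coordinates). Camera axes: x right, y down, z forward; pixel columns grow to the right and rows downward; lengths in m; the calibration is good to about 2 mm. A picture is of the moment at which its call begins.
- finish_job(): hands the job in; it is judged then, once.
The state is a dict: "clock": time; "q": joint angles; "qd": joint speeds; "joint_torque": joint torques, N m; "tool_pos": TCP position; "eef_rot": TCP orientation; "contact_force": force on the tool from outside, world axes, zero at the start; "moment": the same for the moment, N m; "opening": opening from 0.0 (shut) to 1.0 (fully open); "finger_force": force on a finger pad.
Only numpy, scipy, OpenCV 4.12 (cv2) and the standard library are available. Lean on these libraries where they do the work, as an engineer would, in place of code of your own. Each camera call takes 0.05 s, during which the arm holds its last target. There are 200 camera calls.

### The job

Lift the blue circuit module out of the tray and seat it in the rework nest with its shield can under where the hold-down will come, then swing the blue arm fully over it. Turn the thumbscrew clockwise until its shoulder seats firmly on the arm, then back it off a quarter turn so that the pad just clears the can and the board can grow when it is heated, and finish still gripping the thumbscrew there, so that I can pinch its lock screw with the hex key. Leave the green module and the other things on the bench where they are.

Things in the scene. Friction and masses are not known exactly. Their poses are not given: they have to be found in the camera images.
- nest: Rework nest, fixed to the bench: aluminium plate 150 x 128 mm, top 11 mm above the bench, two grey ledges that carry the module's long edges 16 mm above it. Origin on the bench below the place of the can's centre; x points to the arm's post, y left, z up. Seated, the module's +x lies along the nest's -y, its board centre at y = +12.5 mm.
- nest_can (a point): Where the module's can_point comes when seated: x = y = 0 in the nest, 15 mm above the bench. Six bullet-nosed dowels, 6 mm thick, tops 25 mm above the bench (straight below 21.5 mm), stand round the module with 1.6 mm play a side: two at each long side, 30 mm either way of its middle, one at each end.
- nest_post (a point): Axis of the steel pivot post of the swing arm, on the base plate at nest x = +66 mm, y = 0. Axes as the nest's.
- blue_module: Loose blue circuit board, 90 x 60 mm, 30 g, with a grey shield can. Origin at the centre of its underside, x along the 90 mm, z up; board from z = 1 to 3 mm. The can is a block from x = -4 to +29 mm, y = -15 to +15 mm, top at z = 10 mm; lift the module by the can. It lies in the tray, floor 2 mm above the bench.
- can_point (a point): Point of the blue module straight below the centre of the can: x = +12.5 mm, y = 0, z = 0 in its frame (10 mm below the can's top). Axes as the module's.
- green_module: Loose green circuit board, 70 x 50 x 12 mm, in the tray beside the blue one. Leave it. Origin at the centre of its underside.
- tray: Card tray with a light floor, 156 x 200 mm (x, y), rim 12 mm high and 8 mm wide, does not move. Origin under its centre.
- swing (a joint): Angle of the blue swing arm about its post: 0 = closed on its stop, pointing to nest -x, thumbscrew over the can's place; grows anticlockwise from above as it opens, to 2.0. It starts out of the module's way (over 1.1), stays where left, 0.12 N m moves it. Screw axis 66 mm from post axis; arm 18 mm wide, 27 mm at the boss, 40 to 51 mm above the bench.
- screw (a joint): Angle of the thumbscrew in the arm: grows clockwise seen from above; 4.0 = seated, shoulder hard on the boss (a firm stop); 0 = fully up. The head sinks 1.6 mm per rad. Friction 0.04 N m. In the last 1 mm before the seat a sprung pad under it presses on the can (5 N at the seat). A quarter turn back reads 2.43.
- screw_head (a point): On the thumbscrew's axis at mid-height of its dark knurled round head (25 mm diameter, 18 mm high, white index line on top): 65 mm above the bench when seated, up to 6.4 mm higher when up. Grip it from above. Moves with the arm.
- pad: Grey-black rubber pad, 15 mm across, under the thumbscrew; origin at the centre of its lower face. It slides up into the screw by up to 4 mm against a spring.
- hex_key: Loose hex key with red sleeve, 106 x 35 x 9 mm; leave it.
- esd_brush: Loose black brush, 144 mm; leave it.
- flux_syringe: Loose white syringe, 131 mm; leave it.
- marker: Loose black and white marker, 125 mm; leave it.
- tape_amber: Loose roll of amber tape, 68 mm; leave it.
Not all that is in view belongs to the job. There is more than one size of the blue_module; the one meant has the size given above.

How it is judged:
On the way, in this order (a step that is already met when the one before it is completed fails the run):
1. the blue module lies fully down in the nest, can in place, and is let go (distance between can_point and nest_can below 0.004 m and angle between the x axis of blue_module and the y axis of nest, either way round below 0.08 rad and angle between blue_module's own z axis and vertical below 0.04 rad and contact force between the fingers and blue_module below 0.1 N), for 0.2 s.
2. the arm is swung fully over the module (value of joint swing below 0.06 rad), for 0.1 s.
3. the thumbscrew is seated, its pad pressing on the can (value of joint screw above 3.92 rad and contact force between pad and blue_module above 1 N), for 0.1 s.
At the end, for the whole second after the job is handed in: The fingers grip the thumbscrew (over 2 N); it stands still a quarter turn (1.57, within 0.3 rad) back from its seat, pad off the can; arm within 0.06 rad of closed; module seated: can point within 4 mm of its place, 0.08 rad of square, 0.04 rad of level (value of joint screw between 2.13 and 2.73 rad and velocity of joint screw between -0.1 and 0.1 rad/s and contact force between the fingers and screw above 2 N and value of joint swing below 0.06 rad and contact force between pad and blue_module below 0.3 N and distance between can_point and nest_can below 0.004 m and angle between the x axis of blue_module and the y axis of nest, either way round below 0.08 rad and angle between blue_module's own z axis and vertical below 0.04 rad); the arm keeps its last pose, push and grip.
It fails at once if the green module or another loose thing on the bench is moved by more than 25 mm (distance of any of green_module, hex_key, esd_brush, flux_syringe, marker, tape_amber from where it was at the start of the episode above 0.025 m).
It also fails if it takes over 72 s, if anything falls off the work surface, if the arm or the gripper's body presses on something with over 40 N, if the wrist force passes 120 N, or if a joint passes its speed limit or range.

## Working session

There is one attempt and no reset: what is moved stays moved. The work goes in short steps, Python scripts to look and compute and a tool call to move; the robot and the scene stay as the last step left them, time stands still between calls to the robot, and variables do not carry over. Pictures are saved under pics/ and viewed, at most 10 in all, crops included, and the job is handed in when it is done.

Besides the shell and the picture viewer there is one more tool, called after "Emit:" as name(argument=value, ...) on one line, values as JSON. move_arm: Moves the arm, as the interface text tells. Its arguments: {"type":"object","properties":{"motion":{"type":"array","items":{"type":"array","items":{"type":"number"}}},"newtons":{"type":"number"}},"required":["motion"]}

```bash
mkdir -p pics; cat > h.py <<'E'
import numpy as np, cv2
from plant import r, eyes, finish_job
from scipy.spatial.transform import Rotation as R
def snap(n):
    s=eyes.snapshot(n); return s
def ray(s,uv):
    K,d,T=np.array(s["intrinsics"]),np.array(s["dist"]),np.array(s["world_to_cam"])
    p=cv2.undistortPoints(np.array(uv,float).reshape(-1,1,2),K,d).reshape(-1,2)
    D=np.c_[p,np.ones(len(p))]@T[:3,:3]; C=-T[:3,:3].T@T[:3,3]
    return C,D
def onplane(s,uv,z):
    C,D=ray(s,uv); return C+D*((z-C[2])/D[:,2])[:,None]
def cloud(s):
    h,w=s["z_map"].shape; u,v=np.meshgrid(np.arange(w),np.arange(h))
    C,D=ray(s,np.c_[u.ravel(),v.ravel()])
    return (C+D*s["z_map"].reshape(-1,1)).reshape(h,w,3)
def save(s,f): cv2.imwrite(f,s["frame"][:,:,::-1])
E
python3 - <<'E'
from h import *
for n in("scene","top"):
    s=snap(n); save(s,f"pics/{n}0.png"); np.savez(f"{n}0.npz",**s)
    T=s["world_to_cam"]; print(n,-T[:3,:3].T@T[:3,3],T[2,:3],s["intrinsics"][0])
print(r.get_state())
E
```

```text
scene [-0.26436462  0.46818224  0.74372581] [ 0.62986277 -0.51760133 -0.57910427] [394.46367306   0.         312.44244094]
top [ 0.36370138 -0.13106777  1.2578999 ] [ 7.93539060e-02  9.66303490e-04 -9.96846038e-01] [403.77419374   0.         325.64212299]
{'clock': 0.1, 'q': array([ 1.26079326,  0.68989315, -0.19450451,  1.56622946,  0.15730736,
        0.90252735, -0.2150949 ]), 'qd': array([ 0.00185939, -0.00117202,  0.00043253, -0.00137955,  0.00013774,
       -0.00184085,  0.00227852]), 'joint_torque': array([-2.57018990e-03, -5.28489232e+01, -1.27115786e+00, -1.53834128e+01,
       -5.24950388e-02,  2.06756275e-03,  5.51946823e-05]), 'tool_pos': array([ 0.21042343, -0.58790547,  0.23799701]), 'eef_rot': array([ 9.85254722e-01,  1.71091900e-01, -2.11749154e-04, -8.06005803e-04]), 'contact_force': array([-0.18837758,  0.39909242,  0.49830156]), 'moment': array([-0.00241345, -0.00207922, -0.00672404]), 'finger_force': 0.0, 'opening': 0.9985454849558512}
```

View pics/scene0.png

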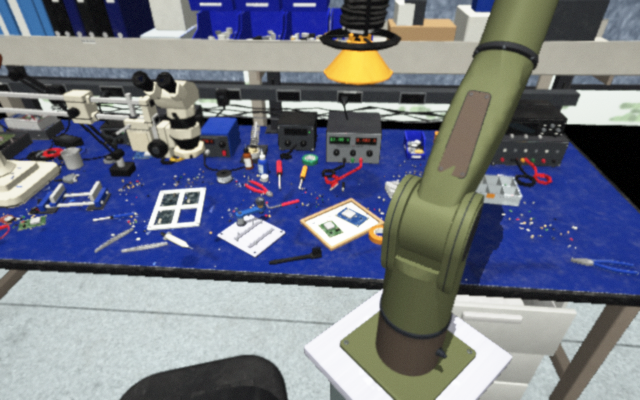

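View pics/top0.png

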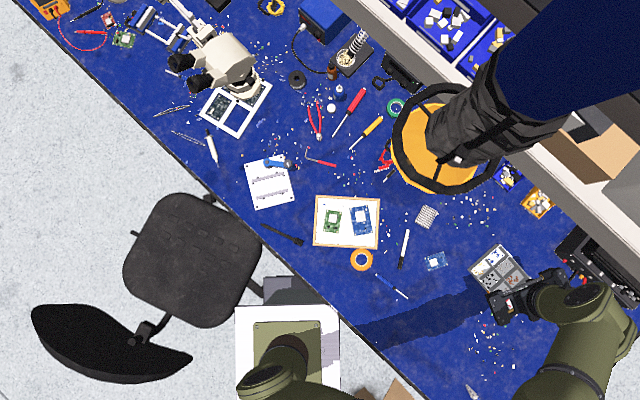

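The scene view shows the nest at about (252,236), the tray at (342,223) and the brush at (297,256). In the top view the nest is at (270,182), the tray at (347,222), the blue module in the tray at (361,220), the green one at (332,222), and a smaller blue decoy at (435,261).

```bash
python3 - <<'E'
from h import *
s=dict(np.load("top0.npz")); 
im=s["frame"][140:260,235:395,::-1]
cv2.imwrite("pics/top0c.png",cv2.resize(im,None,fx=5,fy=5,interpolation=cv2.INTER_CUBIC))
P=cloud(s)
for n,(u,v) in dict(green=(332,222),blue=(361,220),dec=(435,261),nest=(270,185),nest2=(285,200),bench=(300,220),base=(285,350)).items(): print(n,P[v,u].round(4),s["frame"][v,u])
# height map of nest
q=P[150:215,240:300]; m=(q[...,2]>.035)&(q[...,2]<.09)
vv,uu=np.nonzero(m); 
for a,b in zip(uu,vv): print(a+240,b+150,q[b,a].round(3),s["frame"][b+150,a+240])
E
```

```text
green [ 0.4008 -0.1479 -0.0006] [236 231 225]
blue [ 0.4041 -0.2374  0.0115] [255 255 255]
dec [ 0.2715 -0.4625  0.0027] [253 249 248]
nest [0.5211 0.0422 0.0076] [254 254 255]
nest2 [ 0.4728 -0.0037  0.0076] [255 255 255]
bench [ 4.097e-01 -4.850e-02 -1.000e-04] [ 45  57 138]
base [ 0.0623 -0.0125  0.1723] [51 53 39]
264 159 [0.595 0.053 0.053] [ 79 128 226]
265 159 [0.595 0.05  0.051] [ 73 146 243]
266 159 [0.596 0.048 0.047] [ 84 139 229]
267 159 [0.596 0.045 0.047] [ 78 138 229]
268 159 [0.595 0.041 0.049] [ 58 131 234]
286 159 [ 0.588 -0.016  0.078] [ 76  82 129]
287 159 [ 0.589 -0.019  0.074] [101 100 141]
288 159 [ 0.588 -0.022  0.077] [ 89  91 143]
263 160 [0.593 0.057 0.047] [186 210 254]
264 160 [0.593 0.054 0.047] [ 80 149 246]
265 160 [0.591 0.049 0.056] [ 98 129 211]
266 160 [0.593 0.048 0.047] [117 127 164]
267 160 [0.592 0.044 0.052] [110 123 171]
268 160 [0.592 0.041 0.049] [ 68 110 192]
269 160 [0.592 0.038 0.051] [ 60 129 233]
270 160 [0.592 0.036 0.048] [ 91 149 237]
271 160 [0.593 0.033 0.046] [129 158 222]
284 160 [ 0.586 -0.01   0.076] [191 186 206]
285 160 [ 0.
[... 7576 characters left out ...]
 [ 0.571 -0.006  0.041] [ 52  82 130]
285 167 [ 0.567 -0.011  0.064] [ 73 105 169]
286 167 [ 0.564 -0.016  0.081] [ 88  87 103]
287 167 [ 0.565 -0.018  0.076] [89 84 88]
288 167 [ 0.565 -0.021  0.073] [143 140 142]
289 167 [ 0.567 -0.023  0.063] [75 74 80]
290 167 [ 0.569 -0.025  0.052] [36 48 77]
291 167 [ 0.569 -0.028  0.05 ] [ 47  77 123]
286 168 [ 0.567 -0.013  0.048] [ 24  62 126]
287 168 [ 0.566 -0.016  0.048] [ 46  81 150]
288 168 [ 0.565 -0.019  0.054] [46 59 96]
289 168 [ 0.566 -0.022  0.048] [ 44  69 112]
290 168 [ 0.565 -0.025  0.052] [ 34  69 113]
291 168 [ 0.567 -0.027  0.041] [ 30  60 103]
288 169 [ 0.564 -0.018  0.043] [ 26  58 116]
289 169 [ 0.564 -0.021  0.043] [ 36  69 118]
```

View pics/top0c.png

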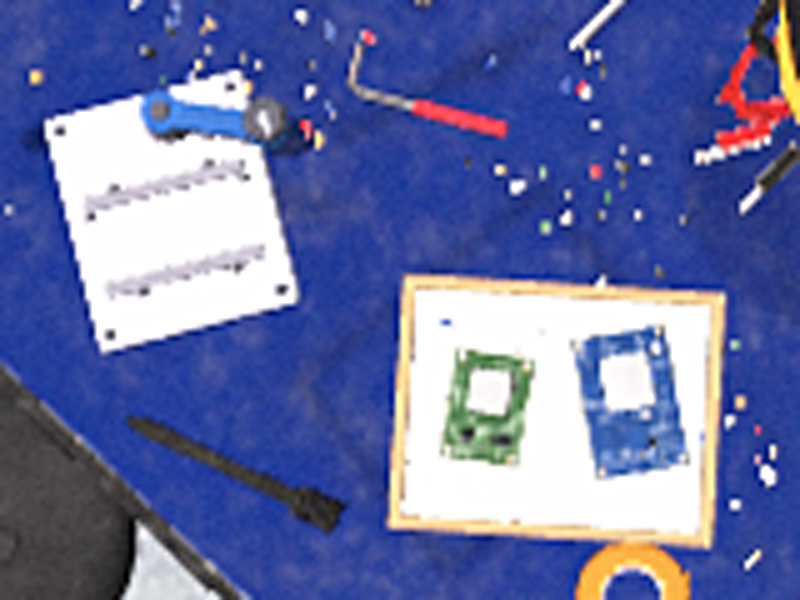

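The crop shows the nest plate with corners at about (45,120), (240,75), (297,300) and (105,350). The blue arm runs from the post at (165,112) to the thumbscrew at (265,118). The blue module has corners near (575,342), (660,328), (688,462) and (603,478), with its can at (627,380).

```bash
cat > meas.py <<'E'
from h import *
def rect(P):
    (c,(w,h),a)=cv2.minAreaRect((P[:,:2]*1000).astype(np.float32)); return np.round(c,1),round(w,1),round(h,1),round(a,2)
def big(m):
    n,l,st,ce=cv2.connectedComponentsWithStats(m.astype(np.uint8)); i=1+np.argmax(st[1:,4]); return l==i
def hull(s,m,z,F=4):
    # mask at F-times upsampled pixels
    v,u=np.nonzero(m); return onplane(s,np.c_[(u+.5)/F-.5,(v+.5)/F-.5],z)
def up(s,F=4):
    im=cv2.resize(s["frame"],None,fx=F,fy=F,interpolation=cv2.INTER_CUBIC); return im,cv2.cvtColor(im,cv2.COLOR_RGB2HSV)
def near(s,w,rad,F=4):
    # roi mask: pixels whose bench ray is within rad of w
    h,wd=s["z_map"].shape; u,v=np.meshgrid(np.arange(wd),np.arange(h))
    p=onplane(s,np.c_[u.ravel(),v.ravel()],0.0).reshape(h,wd,3)
    m=(np.hypot(p[...,0]-w[0],p[...,1]-w[1])<rad).astype(np.uint8)
    return cv2.resize(m,None,fx=F,fy=F,interpolation=cv2.INTER_NEAREST)>0
def minmax(P,yaw):
    c,s_=np.cos(yaw),np.sin(yaw); Q=P[:,:2]@np.array([[c,-s_],[s_,c]]); lo,hi=np.percentile(Q,[.3,99.7],axis=0); m=(lo+hi)/2
    return (np.array([[c,-s_],[s_,c]])@m*1000).round(1),((hi-lo)*1000).round(1)
E
python3 - <<'E'
from meas import *
for n in("top","scene"):
    s=dict(np.load(n+"0.npz")); im,hsv=up(s); H,S,V=[hsv[...,i].astype(int) for i in range(3)]
    roi=near(s,(.505,.035),.13); m=big(roi&(S<75)&(V>130)); 
    P=hull(s,m,.011); print(n,"nest",rect(P),len(P)*0+m.sum())
    roi=near(s,(.405,-.235),.065)
    mb=big(roi&(S>110)&(H>95)&(H<130)&(V>80)); P=hull(s,mb,.005); print(" blue",rect(P))
    roi2=near(s,(.415,-.235),.032); mc=big(roi2&(S<60)&(V>200)); P=hull(s,mc,.012); print(" can",rect(P),P.mean(0).round(4))
    roi=near(s,(.59,.02),.09); mb=big(roi&(S>120)&(H>98)&(H<114)&(V>170)); P=hull(s,mb,.051); print(" arm",rect(P))
    cv2.imwrite(f"pics/m_{n}.png",(m*255).astype(np.uint8))
st=r.get_state(); print(R.from_quat(st["eef_rot"]).as_matrix().round(3))
E
```

```text
top nest (array([531.2,  45.5]), 152.6, 130.5, 13.11) 27858
 blue (array([ 402.1, -237.4]), 80.8, 56.5, 9.0)
 can (array([ 414.1, -234.7]), 42.2, 31.8, 7.49) [ 0.4163 -0.2348  0.012 ]
 arm (array([584.9,  24.9]), 64.0, 26.0, 84.14)
scene nest (array([531. ,  46.8]), 160.4, 135.9, 13.47) 25164
 blue (array([ 404.5, -236.4]), 81.4, 49.3, 8.97)
 can (array([ 417.6, -236. ]), 34.9, 38.1, 9.91) [ 0.4155 -0.2342  0.012 ]
 arm (array([582.1,  24. ]), 69.8, 24.3, 80.58)
[[ 0.941  0.337 -0.001]
 [ 0.337 -0.941  0.002]
 [-0.    -0.002 -1.   ]]
```

```bash
python3 - <<'E'
from meas import *
for n in("top","scene"):
    s=dict(np.load(n+"0.npz")); im,hsv=up(s); H,S,V=[hsv[...,i].astype(int) for i in range(3)]
    # board edges: non-floor incl can
    m=big(near(s,(.405,-.235),.065)&(((S>60)&(H>95)&(H<130))|(V<150)))
    cs,_=cv2.findContours(m.astype(np.uint8),cv2.RETR_EXTERNAL,cv2.CHAIN_APPROX_NONE); m=cv2.drawContours(np.zeros(m.shape,np.uint8),cs,-1,1,-1)>0
    P=hull(s,m,.005); q=P[:,:2]-P[:,:2].mean(0); w,E=np.linalg.eigh(np.cov(q.T)); e=E[:,1]*np.sign(E[0,1])
    yaw=np.arctan2(e[1],e[0]); print(n,"board",rect(P),"pca",np.degrees(yaw).round(2),minmax(P,yaw),(np.sqrt(w*12)*1e3).round(1),P.mean(0).round(4))
    mc=big(near(s,(.415,-.235),.032)&(S<60)&(V>200)); P=hull(s,mc,.012)
    print(" can",minmax(P,yaw))
    # nest
    y=np.radians(13.3); Rn=np.array([[np.cos(y),-np.sin(y)],[np.sin(y),np.cos(y)]]); o=np.array([.5233,.0313])
    white=big(near(s,(.505,.035),.13)&(S<75)&(V>130)); P=hull(s,white,.011); print(" plate",minmax(P,y), ((minmax(P,y)[0]/1000-o)@Rn*1000).round(1))
    g=near(s,(.505,.04),.065)&(V<225)&(S<100); P=hull(s,g,.016); q=(P[:,:2]-o)@Rn*1000
    k=(abs(q[:,1]-12.5)<50)&(abs(q[:,0])<45); h,_=np.histogram(q[k,0],np.arange(-45,46,3)); print(" ledge hist",h)
    for side in(-1,1):
        kk=k&(abs(q[:,0]-side*30)<14); a=np.polyfit(q[kk,1],q[kk,0],1); print("  ledge",side,q[kk].mean(0).round(1),"slope deg",np.degrees(np.arctan(a[0])).round(2))
    if n=="top":
        g=near(s,(.61,.05),.04)&(S<65)&(V<190)&(V>90); g=big(g); print(" post",hull(s,g,.052).mean(0).round(4),g.sum(),rect(hull(s,g,.052)))
        g=big(near(s,(.60,-.02),.04)&(S<50)&(V>60)); print(" head",hull(s,g,.077).mean(0).round(4),rect(hull(s,g,.077)))
        cv2.imwrite("pics/z.png",im[560:880,940:1260,::-1])
E
python3 -c "
import cv2,numpy as np
a=np.load('scene0.npz')['frame'][205:265,210:300,::-1]
cv2.imwrite('pics/nest_s.png',cv2.resize(a,None,fx=8,fy=8,interpolation=cv2.INTER_CUBIC))"
```

```text
top board (array([ 404.8, -237. ]), 88.4, 58.3, 8.64) pca 7.52 (array([ 404.5, -236.9]), array([86.4, 57.2])) [55.9 84.7] [ 0.4045 -0.2371  0.005 ]
 can (array([ 414.1, -234.8]), array([40.9, 31. ]))
 plate (array([531. ,  45.4]), array([150.5, 128.1])) [10.7 12. ]
 ledge hist [  0   0  46 169 401 487 335   7   0   0   0   0   0   0   0   0   0   0
   0   0  25  78 338 443 395 116  63   2   0   0]
  ledge -1 [-29.6  11.5] slope deg 0.36
  ledge 1 [26. 12.] slope deg -0.18
 post [0.587 0.046 0.052] 130 (array([587.,  46.]), 9.1, 9.2, 89.15)
 head [ 0.5834 -0.0111  0.077 ] (array([584.3, -10.9]), 49.5, 25.6, 51.74)
scene board (array([ 404.7, -236.7]), 85.5, 53.8, 9.02) pca 23.66 (array([ 404. , -235.7]), array([88. , 63.3])) [51.6 85.3] [ 0.3947 -0.2346  0.005 ]
 can (array([ 416.4, -233.8]), array([38.4, 36.1]))
 plate (array([529.1,  46.8]), array([155. , 133.2])) [ 9.2 13.7]
 ledge hist [  0  21 207 383 383 383 299  14   0   0   0   0   0   0   0   0   0   0
   0   9 100 286 268 224 176  40   0   0   0   0]
  ledge -1 [-31.2  15.3] slope deg -0.12
  ledge 1 [23.1 25.6] slope deg 0.42
```

View pics/nest_s.png

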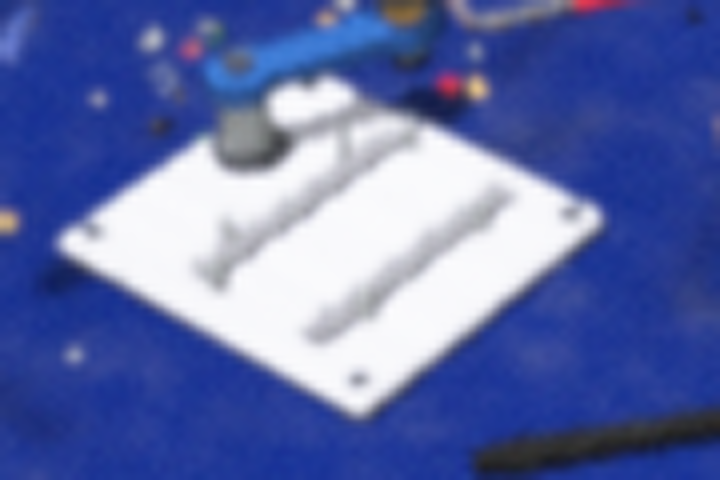

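The crop shows the post at (245,125), the blue arm to the screw at (400,12), and the two grey ledges from (205,275) to (415,135) and from (315,335) to (510,190). Post, plate and ledges agree on a nest origin of about (0.522, 0.031) with yaw 13.3°. The blue module's can is at (0.4165, -0.2348) with yaw 8.8°.

Emit:
move_arm(motion=[[31,-26,0,0,0,-10,0.48],[62,-52,0,0,0,-20,0.48],[94,-79,0,0,0,-30,0.48],[125,-105,0,0,0,-40,0.48],[156,-131,0,0,0,-50,0.48]])

```text
clock: 0.72
tool_pos: [0.3138, -0.4112, 0.2385]
eef_rot: [0.819, 0.574, -0.0, -0.0]
contact_force: [1.4, 0.9, 0.3]
opening: 0.517
finger_force: 0.0
```

```bash
cat > go.py <<'E'
import sys; from h import *
# go.py x y z yaw_deg [st]: remaining shift (mm) along tool axes and turn about tool z
def go(x,y,z,yaw):
    s=r.get_state(); M=R.from_quat(s["eef_rot"]).as_matrix()
    d=M.T@(np.array([x,y,z])-s["tool_pos"])*1000
    c,q=np.cos(np.radians(yaw)),np.sin(np.radians(yaw))
    T=np.array([[c,q,0],[q,-c,0],[0,0,-1.]])
    rv=np.degrees((R.from_matrix(M).inv()*R.from_matrix(T)).as_rotvec())
    print("shift",d.round(1),"turn",rv.round(1),"| tcp",s["tool_pos"].round(4),"yaw",np.degrees(np.arctan2(M[1,0],M[0,0])).round(1),"q",s["q"].round(2),"F",s["contact_force"].round(1),"open",round(s["opening"],3),"ff",round(float(s["finger_force"]),1),"t",round(s["clock"],2))
if __name__=="__main__": go(*map(float,sys.argv[1:5]))
E
python3 go.py .4165 -.2348 .1 -171.2
```

```text
shift [200.9  36.4 138.6] turn [  -0.    -0.  -118.8] | tcp [ 0.3138 -0.4112  0.2385] yaw 70.0 q [ 1.11  0.57 -0.44  1.88  0.34  0.76  0.13] F [1.4 0.9 0.3] open 0.517 ff 0.0 t 0.72
```

Emit:
move_arm(motion=[[40,7,15,0,0,-10,0.48],[80,14,30,0,0,-20,0.48],[120,21,60,0,0,-30,0.48],[160,29,90,0,0,-40,0.48],[201,36,120,0,0,-50,0.48]])

```text
clock: 1.35
tool_pos: [0.4175, -0.2356, 0.1177]
eef_rot: [0.5, 0.866, 0.0, 0.0]
contact_force: [-0.1, -0.4, -0.0]
opening: 0.52
finger_force: 0.0
```

Emit:
move_arm(motion=[[0,0,0,0,0,-10.5,0.48],[0,0,0,0,0,-21,0.48],[0,0,0,0,0,-31.5,0.48],[0,0,0,0,0,-42,0.48],[0,0,0,0,0,-52.5,0.48]])

```text
clock: 1.98
tool_pos: [0.4167, -0.2366, 0.1185]
eef_rot: [0.065, 0.998, -0.0, -0.0]
contact_force: [0.2, 1.0, 0.1]
opening: 0.519
finger_force: 0.0
```

```bash
python3 go.py .4165 -.2348 .03 -171.2
```

```text
shift [ 0.4  1.8 88.5] turn [ -0.   -0.  -16.3] | tcp [ 0.4167 -0.2366  0.1185] yaw 172.5 q [ 0.85  0.8  -0.71  2.09  0.95  0.62  0.9 ] F [0.2 1.  0.1] open 0.519 ff 0.0 t 1.98
```

Emit:
move_arm(motion=[[0.4,1.8,25,0,0,-8,0.48],[0.4,1.8,50,0,0,-16.3,0.48],[0.4,1.8,75,0,0,-16.3,0.48],[0.4,1.8,95,0,0,-16.3,0.48],[0.4,1.8,95,0,0,-16.3,0.48]])

```text
clock: 2.6
tool_pos: [0.4159, -0.2344, 0.0226]
eef_rot: [-0.074, 0.997, 0.0, -0.001]
contact_force: [-1.3, -0.3, -0.3]
opening: 0.521
finger_force: 0.0
```

```bash
python3 go.py .4165 -.2348 .007 -171.2; python3 - <<'E'
from h import *
s=snap("top"); t=snap("scene")
a=s["frame"][190:250,310:390]; b=t["frame"][195:255,300:380]
cv2.imwrite("pics/pk.png",cv2.resize(np.hstack([a,b])[:,:,::-1],None,fx=5,fy=5,interpolation=cv2.INTER_CUBIC))
E
```

```text
shift [-0.6 -0.5 15.6] turn [ 0.1 -0.1 -0.3] | tcp [ 0.4159 -0.2344  0.0226] yaw -171.5 q [ 0.77  0.97 -0.59  2.12  1.31  0.5   0.85] F [-1.3 -0.3 -0.3] open 0.521 ff 0.0 t 2.6
```

View pics/pk.png

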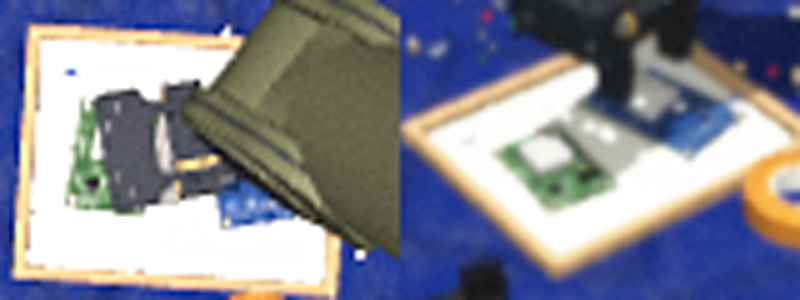

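The fingers at (615,70) and (680,35) straddle the can at (655,90) in the scene half. The green module is clear of them.

Emit:
move_arm(motion=[[0,0,8,0,0,0,0.48],[0,0,15.5,0,0,0,0.48],[0,0,15.5,0,0,0,0.7],[0,0,15.5,0,0,0,0.75],[0,0,15.5,0,0,0,0.75]], newtons=20)

```text
clock: 3.32
tool_pos: [0.4168, -0.2347, 0.0084]
eef_rot: [-0.074, 0.997, -0.0, 0.0]
contact_force: [0.6, -0.7, -0.6]
opening: 0.33
finger_force: 20.0
```

```bash
python3 go.py .4165 -.2348 .007 -171.2
```

```text
shift [ 0.4 -0.   1.4] turn [-0.   0.  -0.3] | tcp [ 0.4168 -0.2347  0.0084] yaw -171.5 q [ 0.76  1.   -0.57  2.12  1.37  0.48  0.8 ] F [ 0.6 -0.7 -0.6] open 0.33 ff 20.0 t 3.33
```

Emit:
move_arm(motion=[[0,0,-20,0,0,0,0.75],[0,0,-50,0,0,0,0.75],[0,0,-85,0,0,5,0.75],[0,0,-120,0,0,15,0.75],[0,0,-120,0,0,25,0.75]])

```text
clock: 3.95
tool_pos: [0.4181, -0.235, 0.1306]
eef_rot: [0.147, 0.989, -0.0, 0.002]
contact_force: [-0.5, 0.5, -0.7]
opening: 0.331
finger_force: 20.0
```

```bash
python3 go.py .5222 .031 .128 103.3
```

```text
shift [-22.5 284.7   2.6] turn [ 0.1  0.3 59.9] | tcp [ 0.4181 -0.235   0.1306] yaw 163.2 q [ 0.82  0.76 -0.67  2.08  0.88  0.59  0.8 ] F [-0.5  0.5 -0.7] open 0.331 ff 20.0 t 3.95
```

Emit:
move_arm(motion=[[-5,57,0,0,0,10,0.75],[-9,114,0,0,0,20,0.75],[-14,171,0,0,0,30,0.75],[-18,228,0,0,0,40,0.75],[-22,284,0,0,0,50,0.75]])

```text
clock: 4.58
tool_pos: [0.5189, 0.0333, 0.1284]
eef_rot: [0.55, 0.835, -0.0, 0.0]
contact_force: [0.2, -0.2, -0.4]
opening: 0.334
finger_force: 20.0
```

```bash
python3 go.py .5222 .031 .06 103.3
```

```text
shift [-3.4  2.1 68.4] turn [0.  0.  9.9] | tcp [0.5189 0.0333 0.1284] yaw 113.2 q [ 0.1   0.75 -0.41  1.97  0.57  0.53 -0.31] F [ 0.2 -0.2 -0.4] open 0.334 ff 20.0 t 4.58
```

Emit:
move_arm(motion=[[-2,1,15,0,0,5,0.75],[-3.4,2.1,35,0,0,9.9,0.75],[-3.4,2.1,60,0,0,9.9,0.75],[-3.4,2.1,78,0,0,9.9,0.75],[-3.4,2.1,78,0,0,9.9,0.75]])

```text
clock: 5.2
tool_pos: [0.5208, 0.0292, 0.0494]
eef_rot: [0.618, 0.786, -0.001, -0.001]
contact_force: [-0.2, 0.4, -0.4]
opening: 0.333
finger_force: 20.0
```

```bash
python3 go.py .5222 .031 .05 103.3; python3 - <<'E'
from h import *
s=snap("top"); t=snap("scene"); np.savez("top1.npz",**s); np.savez("scene1.npz",**t)
a=s["frame"][145:225,230:310]; b=t["frame"][190:270,210:290]
cv2.imwrite("pics/n1.png",cv2.resize(np.hstack([a,b])[:,:,::-1],None,fx=5,fy=5,interpolation=cv2.INTER_CUBIC))
E
```

```text
shift [ 1.4  1.8 -0.6] turn [-0.1 -0.   0.3] | tcp [0.5208 0.0292 0.0494] yaw 103.6 q [ 0.01  0.88 -0.25  2.    0.61  0.34 -0.5 ] F [-0.2  0.4 -0.4] open 0.333 ff 20.0 t 5.2
```

View pics/n1.png

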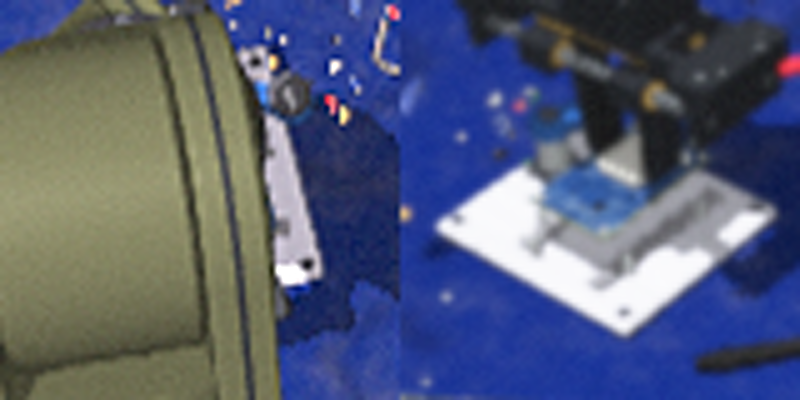

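```bash
python3 - <<'E'
from meas import *
s=dict(np.load("scene1.npz")); im,hsv=up(s); H,S,V=[hsv[...,i].astype(int) for i in range(3)]
y=np.radians(13.4); Rn=np.array([[np.cos(y),-np.sin(y)],[np.sin(y),np.cos(y)]]); o=np.array([.5208,.0292])
m=np.zeros(S.shape,bool); m[190*4:270*4,210*4:290*4]=1
m&=(S>90)&(H>97)&(H<125)&(V>70)
P=hull(s,m,.046); q=(P[:,:2]-o)@Rn*1000
print("front edge x by y:")
for c in range(-10,60,6):
    k=abs(q[:,1]-c)<1.5; k&=(q[:,0]>-50)&(q[:,0]<40)
    if k.sum(): print(c,np.percentile(q[k,0],[0,2,5]).round(1),k.sum())
print("left edge y by x:")
for c in range(-30,40,6):
    k=(abs(q[:,0]-c)<1.5)&(q[:,1]<80)
    if k.sum(): print(c,np.percentile(q[k,1],[95,98,100]).round(1),k.sum())
a=im[190*4:270*4,215*4:290*4,::-1]; cv2.imwrite("pics/n1b.png",cv2.resize(a,None,fx=2,fy=1.8))
E
```

```text
front edge x by y:
-10 [-25.5 -25.4 -25.3] 19
-4 [-25.7 -25.6 -25.5] 18
2 [-26.1 -26.  -25.9] 24
8 [-26.3 -26.2 -25.8] 37
14 [-26.5 -26.1 -25.6] 68
20 [-27.1 -26.  -24.5] 217
26 [-27.7 -26.5 -25. ] 214
32 [-27.7 -26.6 -24.9] 220
38 [-28.  -26.9 -25.4] 228
44 [-26.7 -25.6 -24.1] 213
50 [-20.8 -19.8 -18.7] 168
56 [-18.1 -16.8 -15. ] 34
left edge y by x:
-30 [-33.3 -31.2 -28.6] 276
-24 [41.6 45.  47. ] 456
-18 [51.4 53.3 54.6] 264
-12 [52.8 54.  54.7] 149
-6 [53.5 54.5 55.2] 148
0 [53.8 55.  55.8] 171
6 [52.8 54.1 55.1] 184
12 [52.8 54.2 54.9] 185
18 [51.8 53.4 54.6] 199
24 [44.9 46.4 47.6] 192
30 [36.6 39.3 41.6] 145
36 [-28.1 -27.  -25.9] 121
```

View pics/n1b.png

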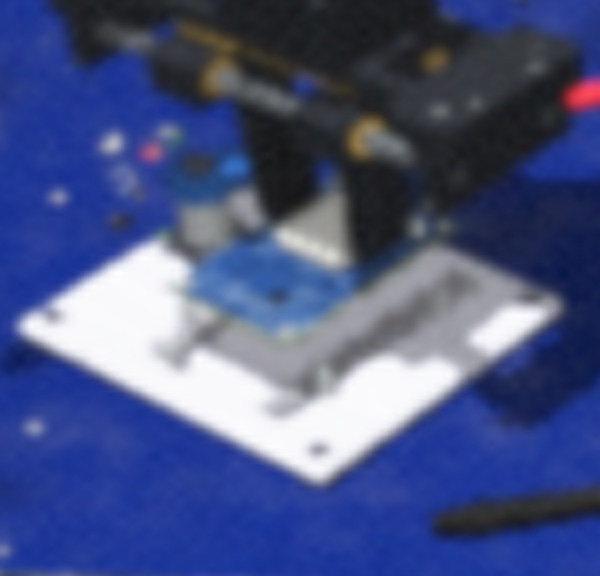

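The module hangs level over the nest. Its visible left and front edges match the expected board position to about 2 mm, within the mask erosion, so I am lowering it in stages.

Emit:
move_arm(motion=[[1.2,2.0,5,0,0,0.3,0.75],[1.2,2.0,10,0,0,0.3,0.75],[1.2,2.0,16,0,0,0.3,0.75],[1.2,2.0,16,0,0,0.3,0.75],[1.2,2.0,16,0,0,0.3,0.75]])

```text
clock: 5.92
tool_pos: [0.5234, 0.0307, 0.0342]
eef_rot: [0.62, 0.784, -0.0, -0.0]
contact_force: [0.6, 0.2, -0.6]
opening: 0.331
finger_force: 20.0
```

```bash
python3 go.py .5225 .031 .0214 103.3
```

```text
shift [ 0.5 -0.8 12.8] turn [-0.  0. -0.] | tcp [0.5234 0.0307 0.0342] yaw 103.3 q [-0.01  0.91 -0.22  2.    0.62  0.3  -0.52] F [ 0.6  0.2 -0.6] open 0.331 ff 20.0 t 5.92
```

Emit:
move_arm(motion=[[0,-0.6,2,0,0,0,0.75],[0,-0.6,4,0,0,0,0.75],[0,-0.6,6,0,0,0,0.75],[0,-0.6,6,0,0,0,0.75]])

```text
clock: 6.42
tool_pos: [0.5228, 0.0306, 0.028]
eef_rot: [0.62, 0.784, -0.0, -0.0]
contact_force: [0.1, 0.1, -0.3]
opening: 0.333
finger_force: 20.0
```

```bash
python3 go.py .5225 .031 .0214 103.3
```

```text
shift [ 0.5 -0.2  6.6] turn [-0.  0. -0.] | tcp [0.5228 0.0306 0.028 ] yaw 103.3 q [-0.02  0.92 -0.21  2.    0.63  0.29 -0.53] F [ 0.1  0.1 -0.3] open 0.333 ff 20.0 t 6.42
```

Emit:
move_arm(motion=[[0,0,2,0,0,0,0.75],[0,0,4,0,0,0,0.75],[0,0,6,0,0,0,0.75],[0,0,7,0,0,0,0.75],[0,0,7,0,0,0,0.75]])

```text
clock: 7.05
tool_pos: [0.5229, 0.0306, 0.0221]
eef_rot: [0.62, 0.784, 0.0, 0.0]
contact_force: [-1.3, -0.3, 9.3]
opening: 0.333
finger_force: 20.0
```

```bash
python3 go.py .5225 .031 .0214 103.3
```

```text
shift [ 0.5 -0.3  0.7] turn [0. 0. 0.] | tcp [0.5229 0.0306 0.0221] yaw 103.3 q [-0.03  0.93 -0.2   2.    0.63  0.27 -0.53] F [-1.3 -0.3  9.3] open 0.333 ff 20.0 t 7.05
```

Emit:
move_arm(motion=[[0,0,-0.5,0,0,0,0.55],[0,0,-0.5,0,0,0,0.55],[0,0,-6,0,0,0,0.55],[0,0,-30,0,0,0,0.55],[0,0,-60,0,0,0,0.55]])

```text
clock: 7.68
tool_pos: [0.5224, 0.0305, 0.0816]
eef_rot: [0.62, 0.784, -0.001, -0.0]
contact_force: [-0.1, -0.3, -0.0]
opening: 0.45
finger_force: 0.0
```

Emit:
move_arm(motion=[[0,0,-50,0,0,0,0.55],[0,-55,-50,0,0,0,0.3],[0,-110,-50,0,0,0,0.3],[0,-160,-50,0,0,0,0.3],[0,-160,-50,0,0,0,0.3]])

```text
clock: 8.3
tool_pos: [0.362, -0.0078, 0.1317]
eef_rot: [0.621, 0.784, -0.003, -0.001]
contact_force: [1.1, 0.4, 0.1]
opening: 0.703
finger_force: 0.0
```

```bash
python3 go.py .5225 .031 .0214 103.3; python3 - <<'E'
from meas import *
s=snap("top"); t=snap("scene"); np.savez("top2.npz",**s); np.savez("scene2.npz",**t)
a=s["frame"][145:225,230:310]; b=t["frame"][190:270,210:290]
cv2.imwrite("pics/n2.png",cv2.resize(np.hstack([a,b])[:,:,::-1],None,fx=5,fy=5,interpolation=cv2.INTER_CUBIC))
E
```

```text
shift [  1.1 165.8 109.2] turn [-0.4  0.1 -0. ] | tcp [ 0.362  -0.0078  0.1317] yaw 103.3 q [-0.02  0.63 -0.14  2.42  0.7   0.13 -0.6 ] F [1.1 0.4 0.1] open 0.703 ff 0.0 t 8.3
```

View pics/n2.png

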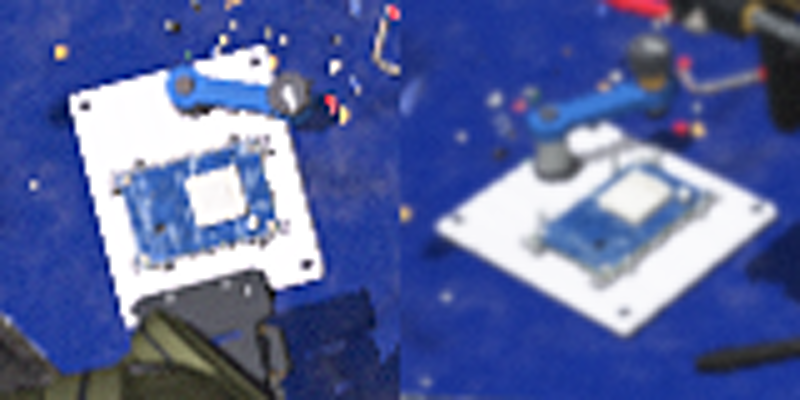

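The module lies squarely between the dowels, with the can at (215,195) in the top half and the board flat in the scene half. The screw head is still at (290,93) top. Next I check the numbers and get the head's height.

```bash
python3 - <<'E'
from meas import *
s=dict(np.load("top2.npz")); im,hsv=up(s); H,S,V=[hsv[...,i].astype(int) for i in range(3)]
y=np.radians(13.3); Rn=np.array([[np.cos(y),-np.sin(y)],[np.sin(y),np.cos(y)]]); o=np.array([.5225,.031])
mb=big(near(s,(.525,.045),.075)&(S>110)&(H>95)&(H<130)&(V>80)); P=hull(s,mb,.018); print("board",rect(P),((minmax(P,y)[0]/1e3-o)@Rn*1e3).round(1),minmax(P,y)[1])
P=cloud(s); q=(P[...,:2]-o)@Rn*1e3
def med(m): return (np.median(P[...,2][m])*1e3).round(2),m.sum()
print("can top",med((abs(q)<10).all(-1)))
print("board at y 25..50:",med((abs(q[...,0])<22)&(q[...,1]>22)&(q[...,1]<52)), "x<-8",med((q[...,0]<-8)&(q[...,0]>-25)&(q[...,1]>22)&(q[...,1]<52)),"x>8",med((q[...,0]>8)&(q[...,0]<25)&(q[...,1]>22)&(q[...,1]<52)))
print("plate",med((q[...,0]>42)&(q[...,0]<55)&(abs(q[...,1]-20)<30)))
hd=(P[...,2]>.066)&(np.hypot(P[...,0]-.575,P[...,1]+.02)<.02); print("head",med(hd&(np.hypot(P[...,0]-.576,P[...,1]+.0195)<.009)),P[hd].mean(0).round(4),hd.sum())
ar=(q[...,0]>50)&(P[...,2]>.042)&(P[...,2]<.06)&(P[...,1]>.01)&(P[...,1]<.04); print("arm",med(ar))
E
python3 go.py .576 -.0195 .13 -101
```

```text
board (array([519.,  43.]), 56.8, 87.6, 13.32) [-0.4 12.1] [55.7 85.8]
can top (np.float64(24.3), np.int64(41))
board at y 25..50: (np.float64(16.47), np.int64(131)) x<-8 (np.float64(15.86), np.int64(54)) x>8 (np.float64(16.63), np.int64(50))
plate (np.float64(10.47), np.int64(87))
head (np.float64(78.09), np.int64(30)) [ 0.5765 -0.019   0.0775] 64
arm (np.float64(49.54), np.int64(49))
shift [-61.2 199.3   1.7] turn [ 0.000e+00  1.000e-01 -1.557e+02] | tcp [ 0.368  -0.0059  0.1315] yaw 103.3 q [-0.02  0.63 -0.14  2.41  0.7   0.13 -0.6 ] F [ 0.6  0.2 -0.2] open 0.698 ff 0.0 t 8.4
```

Emit:
move_arm(motion=[[-12,40,0,0,0,-10.5,0.3],[-24,80,0,0,0,-21,0.3],[-37,120,0,0,0,-31.5,0.3],[-49,160,0,0,0,-42,0.3],[-61,199,0,0,0,-52.5,0.3]])

```text
clock: 9.02
tool_pos: [0.578, -0.02, 0.1318]
eef_rot: [0.208, 0.978, 0.001, 0.001]
contact_force: [0.6, 0.2, -0.5]
opening: 0.702
finger_force: 0.0
```

Emit:
move_arm(motion=[[0,0,0,0,0,-10.5,0.3],[0,0,0,0,0,-21,0.3],[0,0,0,0,0,-31.5,0.3],[0,0,0,0,0,-42,0.3],[0,0,0,0,0,-52.5,0.3]])

```text
clock: 9.65
tool_pos: [0.5765, -0.0198, 0.1316]
eef_rot: [-0.246, 0.969, 0.001, 0.001]
contact_force: [0.5, -0.1, -0.1]
opening: 0.704
finger_force: 0.0
```

Emit:
move_arm(motion=[[0,0,0,0,0,-10.5,0.3],[0,0,0,0,0,-21,0.3],[0,0,0,0,0,-31.5,0.3],[0,0,0,0,0,-42,0.3],[0,0,0,0,0,-50,0.3]])

```text
clock: 10.28
tool_pos: [0.5764, -0.02, 0.1315]
eef_rot: [-0.632, 0.775, 0.0, 0.001]
contact_force: [-0.4, 0.2, 0.5]
opening: 0.701
finger_force: 0.0
```

```bash
python3 go.py .576 -.0192 .061 -101
```

```text
shift [-0.6  0.6 70.5] turn [-0.1  0.1 -0.6] | tcp [ 0.5764 -0.02    0.1315] yaw -101.6 q [ 0.52  1.01 -1.11  1.78  1.05  1.06  1.95] F [-0.4  0.2  0.5] open 0.701 ff 0.0 t 10.28
```

Emit:
move_arm(motion=[[-0.6,0.6,25,0,0,0,0.3],[-0.6,0.6,50,0,0,0,0.3],[-0.6,0.6,65,0,0,0,0.3],[-0.6,0.6,70.5,0,0,0,0.5],[-0.6,0.6,70.5,0,0,0,0.8]], newtons=20)

```text
clock: 10.9
tool_pos: [0.5749, -0.0189, 0.0609]
eef_rot: [-0.631, 0.776, 0.0, 0.0]
contact_force: [0.1, -0.4, 0.3]
opening: 0.496
finger_force: 0.0
```

Emit:
move_arm(motion=[[0,0,0,0,0,0,0.8],[0,0,0,0,0,0,0.8],[0,0,0,0,0,0,0.8]])

```text
clock: 11.28
tool_pos: [0.5752, -0.0192, 0.0614]
eef_rot: [-0.631, 0.776, -0.001, 0.001]
contact_force: [-0.2, -0.6, 2.1]
opening: 0.273
finger_force: 20.2
```

```bash
python3 go.py .576 -.0192 .061 -101
```

```text
shift [-0.2 -0.8  0.4] turn [-0.1  0.  -0.7] | tcp [ 0.5752 -0.0192  0.0614] yaw -101.7 q [ 0.49  1.1  -1.03  1.82  1.17  0.98  1.86] F [-0.2 -0.6  2.1] open 0.273 ff 20.2 t 11.28
```

```bash
python3 - <<'E'
from h import *
s=r.get_state(); M=R.from_quat(s["eef_rot"]).as_matrix(); c=np.array([.587,.046]); p=s["tool_pos"][:2]; v=p-c; v=v/np.linalg.norm(v)*.066
for a in (9,18,27,36,45,54,62,68):
    t=np.radians(-a); w=np.array([[np.cos(t),-np.sin(t)],[np.sin(t),np.cos(t)]])@v+c-p
    print(a,(M.T@np.r_[w,0]*1e3).round(1), (w+p).round(4))
E
```

```text
9 [-0.8 10.3 -0. ] [ 0.5653 -0.0163]
18 [-3.  20.5 -0. ] [ 0.5558 -0.0121]
27 [-6.7 30.1 -0.1] [ 0.5471 -0.0065]
36 [-11.9  39.1  -0.1] [5.393e-01 4.000e-04]
45 [-18.4  47.2  -0.1] [0.5328 0.0084]
54 [-26.1  54.1  -0.1] [0.5276 0.0173]
62 [-33.8  59.2  -0.1] [0.5241 0.0259]
68 [-40.   62.3  -0.1] [0.5224 0.0325]
```

Emit:
move_arm(motion=[[-0.8,10.3,0,0,0,9,0.8],[-3,20.5,0,0,0,18,0.8],[-6.7,30.1,0,0,0,27,0.8],[-11.9,39.1,0,0,0,36,0.8],[-18.4,47.2,0,0,0,45,0.8]])

```text
clock: 11.9
tool_pos: [0.5333, 0.0083, 0.0614]
eef_rot: [-0.284, 0.959, -0.001, 0.001]
contact_force: [3.5, -0.6, 1.7]
opening: 0.28
finger_force: 20.2
```

```bash
python3 go.py .5225 .031 .0614 -168.4;  python3 - <<'E'
from h import *
s=r.get_state(); M=R.from_quat(s["eef_rot"]).as_matrix(); c=np.array([.587,.046]); p=s["tool_pos"][:2]; v=p-c; print(np.linalg.norm(v)); a0=np.degrees(np.arctan2(*v[::-1])); print(a0,s["moment"].round(2))
for a in (-154,-162,-167,-169):
    t=np.radians(a); w=np.array([np.cos(t),np.sin(t)])*.066+c-p
    print(a,a0-a,(M.T@np.r_[w,0]*1e3).round(1), (w+p).round(4))
E
```

```text
shift [-3.3 24.9 -0. ] turn [-0.1  0.2 21.3] | tcp [0.5333 0.0083 0.0614] yaw -147.1 q [ 0.4   1.02 -0.91  1.95  1.17  0.82  0.95] F [ 3.5 -0.6  1.7] open 0.28 ff 20.2 t 11.9
0.06561376258251685
-144.94459685783818 [-0.11 -0.91 -0.07]
-154 9.055403142161822 [-0.1 10.4 -0. ] [0.5277 0.0171]
-162 17.055403142161822 [-1.8 19.4 -0. ] [0.5242 0.0256]
-167 22.055403142161822 [-3.5 24.9 -0. ] [0.5227 0.0312]
-169 24.055403142161822 [-4.4 27.1 -0. ] [0.5222 0.0334]
```

Emit:
move_arm(motion=[[-0.1,10.4,0,0,0,9,0.8],[-1.8,19.4,0,0,0,17,0.8],[-3.5,24.9,0,0,0,22,0.8],[-4.4,27.1,0,0,0,23,0.8],[-4.4,27.1,0,0,0,23,0.8]])

```text
clock: 12.52
tool_pos: [0.5235, 0.0306, 0.0613]
eef_rot: [-0.088, 0.996, -0.003, 0.002]
contact_force: [5.6, -6.0, 2.1]
opening: 0.276
finger_force: 20.2
```

```bash
python3 go.py .5225 .031 .0614 -168.4
```

```text
shift [ 0.9  0.6 -0.1] turn [-0.4  0.2 -1.5] | tcp [0.5235 0.0306 0.0613] yaw -169.9 q [ 0.33  0.99 -0.84  1.98  1.15  0.75  0.51] F [ 5.6 -6.   2.1] open 0.276 ff 20.2 t 12.53
```

Emit:
move_arm(motion=[[-0.8,-0.7,0.3,0,0,10.5,0.8],[-0.8,-0.7,0.6,0,0,21,0.8],[-0.8,-0.7,0.9,0,0,31.5,0.8],[-0.8,-0.7,1.2,0,0,42,0.8],[-0.8,-0.7,1.5,0,0,52.5,0.8]])

```text
clock: 13.15
tool_pos: [0.5235, 0.0302, 0.0599]
eef_rot: [0.364, 0.931, -0.002, 0.002]
contact_force: [2.4, -5.5, 2.3]
opening: 0.277
finger_force: 20.2
```

```bash
echo 'from h import *
print("M",r.get_state()["moment"].round(3))' > mo.py; python3 mo.py; python3 go.py .523 .0306 .06 -168.4
```

```text
M [-1.117 -0.76   0.031]
shift [ 0.7 -0.  -0.1] turn [ -0.2   0.3 -54.3] | tcp [0.5235 0.0302 0.0599] yaw 137.3 q [ 0.24  0.93 -0.66  1.98  1.05  0.61 -0.32] F [ 2.4 -5.5  2.3] open 0.277 ff 20.2 t 13.15
```

Emit:
move_arm(motion=[[0,0,0.3,0,0,10.5,0.8],[0,0,0.6,0,0,21,0.8],[0,0,0.9,0,0,31.5,0.8],[0,0,1.2,0,0,42,0.8],[0,0,1.5,0,0,52.5,0.8]])

```text
clock: 13.78
tool_pos: [0.5232, 0.03, 0.0584]
eef_rot: [0.738, 0.674, -0.001, 0.002]
contact_force: [3.1, -5.9, 3.4]
opening: 0.275
finger_force: 20.2
```

```bash
python3 mo.py; python3 go.py .523 .0306 .06 -168.4
```

```text
M [-1.176 -0.593  0.044]
shift [ 0.6 -0.2 -1.6] turn [-1.000e-01  3.000e-01 -1.068e+02] | tcp [0.5232 0.03   0.0584] yaw 84.8 q [ 0.12  0.89 -0.44  1.99  0.86  0.46 -1.07] F [ 3.1 -5.9  3.4] open 0.275 ff 20.2 t 13.78
```

Emit:
move_arm(motion=[[0,0,0.3,0,0,10,0.8],[0,0,0.6,0,0,20,0.8],[0,0,0.9,0,0,30,0.8],[0,0,1.2,0,0,40,0.8],[0,0,1.4,0,0,50,0.8]])

```text
clock: 14.4
tool_pos: [0.5229, 0.0302, 0.0571]
eef_rot: [0.954, 0.299, 0.0, 0.002]
contact_force: [1.5, -5.5, 5.0]
opening: 0.271
finger_force: 20.2
```

```bash
python3 mo.py; python3 go.py .523 .0306 .06 -168.4
```

```text
M [-1.247 -0.387  0.037]
shift [ 0.3 -0.3 -2.9] turn [   0.     0.3 -156.8] | tcp [0.5229 0.0302 0.0571] yaw 34.8 q [-0.01  0.86 -0.23  2.    0.56  0.34 -1.66] F [ 1.5 -5.5  5. ] open 0.271 ff 20.2 t 14.4
```

Emit:
move_arm(motion=[[0,0,0.2,0,0,8,0.8],[0,0,0.4,0,0,16,0.8],[0,0,0.5,0,0,20,0.8]])

```text
clock: 14.78
tool_pos: [0.524, 0.0307, 0.0568]
eef_rot: [0.991, 0.131, 0.002, 0.002]
contact_force: [3.8, -6.9, 3.6]
opening: 0.276
finger_force: 20.2
```

```bash
python3 mo.py; python3 go.py .523 .0306 .06 -168.4
```

```text
M [-1.337 -0.82   0.369]
shift [-1.  -0.2 -3.2] turn [   0.3    0.3 -176.5] | tcp [0.524  0.0307 0.0568] yaw 15.1 q [-0.05  0.86 -0.16  2.    0.42  0.31 -1.87] F [ 3.8 -6.9  3.6] open 0.276 ff 20.2 t 14.78
```

Emit:
move_arm(motion=[[0,0,0.2,0,0,6,0.8],[0,0,0.3,0,0,12,0.8],[0,0,0.3,0,0,12,0.8]])

```text
clock: 15.15
tool_pos: [0.5258, 0.0307, 0.0568]
eef_rot: [1.0, 0.027, 0.004, 0.001]
contact_force: [5.9, -6.6, 3.7]
opening: 0.275
finger_force: 20.2
```

```bash
python3 mo.py; python3 go.py .523 .0306 .06 -168.4
```

```text
M [-1.314 -1.246  0.22 ]
shift [-2.8 -0.1 -3.2] turn [ -0.7  -0.3 171.5] | tcp [0.5258 0.0307 0.0568] yaw 3.1 q [-0.08  0.86 -0.12  2.    0.33  0.29 -1.99] F [ 5.9 -6.6  3.7] open 0.275 ff 20.2 t 15.15
```

The torque jumped to 0.37 N·m and then fell as the grip slipped, so the shoulder is on its seat. The grip has slid off centre by about 2.6 mm, so I am re-centring it before confirming the seat.

Emit:
move_arm(motion=[[0,0,0,0,0,0,0.55],[0,0,0,0,0,0,0.55],[0,0,0,0,0,0,0.55]])

```text
clock: 15.52
tool_pos: [0.521, 0.0337, 0.0553]
eef_rot: [1.0, 0.029, -0.001, -0.0]
contact_force: [-0.5, 0.9, -0.9]
opening: 0.449
finger_force: 0.0
```

```bash
python3 mo.py; python3 go.py .5232 .0304 .0565 20
```

```text
M [-0.012 -0.027  0.01 ]
shift [ 2.   3.4 -1.2] turn [ -0.    0.1 -16.7] | tcp [0.521  0.0337 0.0553] yaw 3.3 q [-0.08  0.86 -0.13  2.    0.33  0.3  -1.99] F [-0.5  0.9 -0.9] open 0.449 ff 0.0 t 15.53
```

Emit:
move_arm(motion=[[2,3.4,-1,0,0,0,0.55],[2,3.4,-1,0,0,0,0.55],[2,3.4,-1,0,0,0,0.8],[2,3.4,-1,0,0,0,0.8],[2,3.4,-1,0,0,0,0.8]], newtons=25)

```text
clock: 16.15
tool_pos: [0.5237, 0.0301, 0.0565]
eef_rot: [1.0, 0.029, 0.0, -0.0]
contact_force: [-0.1, 1.1, 0.9]
opening: 0.276
finger_force: 25.0
```

```bash
python3 mo.py; python3 go.py .5232 .0304 .0565 20
```

```text
M [ 0.124  0.111 -0.011]
shift [-0.5 -0.4  0. ] turn [ -0.   -0.  -16.7] | tcp [0.5237 0.0301 0.0565] yaw 3.3 q [-0.07  0.86 -0.13  2.    0.33  0.3  -1.98] F [-0.1  1.1  0.9] open 0.276 ff 25.0 t 16.15
```

Emit:
move_arm(motion=[[0,0,0,0,0,3,0.8],[0,0,0,0,0,6,0.8],[0,0,0,0,0,6,0.8]])

```text
clock: 16.52
tool_pos: [0.5231, 0.0301, 0.0565]
eef_rot: [1.0, -0.024, -0.001, 0.0]
contact_force: [-1.8, 2.4, 1.0]
opening: 0.278
finger_force: 25.0
```

```bash
python3 mo.py; python3 go.py .5232 .0304 .0565 93.3
```

```text
M [0.409 0.438 0.15 ]
shift [ 0.1 -0.3 -0. ] turn [ -0.1   0.1 -96. ] | tcp [0.5231 0.0301 0.0565] yaw -2.7 q [-0.08  0.86 -0.11  2.    0.28  0.3  -2.04] F [-1.8  2.4  1. ] open 0.278 ff 25.0 t 16.52
```

Emit:
move_arm(motion=[[0,0,0,0,0,3,0.8],[0,0,0,0,0,6,0.8],[0,0,0,0,0,6,0.8]], newtons=35)

```text
clock: 16.9
tool_pos: [0.5239, 0.03, 0.0565]
eef_rot: [0.997, -0.076, 0.0, -0.0]
contact_force: [-1.9, 1.4, 0.6]
opening: 0.271
finger_force: 35.0
```

```bash
python3 mo.py; python3 go.py .5232 .0304 .0565 93.3; python3 - <<'E'
from h import *
s=snap("top"); t=snap("scene"); np.savez("scene3.npz",**t)
a=s["frame"][145:225,230:310]; b=t["frame"][190:270,210:290]
cv2.imwrite("pics/n3.png",cv2.resize(np.hstack([a,b])[:,:,::-1],None,fx=5,fy=5,interpolation=cv2.INTER_CUBIC))
E
```

```text
M [0.443 0.41  0.569]
shift [-0.7 -0.3 -0. ] turn [   0.   -0. -102.] | tcp [0.5239 0.03   0.0565] yaw -8.7 q [-0.09  0.86 -0.09  2.    0.24  0.29 -2.1 ] F [-1.9  1.4  0.6] open 0.271 ff 35.0 t 16.9
```

View pics/n3.png

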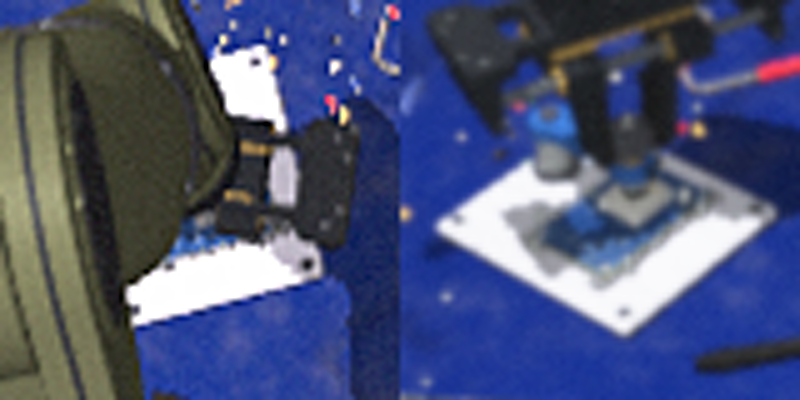

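The gripper holds the thumbscrew at (630,130) in the scene half, with the arm closed over the can. The torque is 0.57 N·m, so it is firmly seated. I am backing off a quarter turn.

Emit:
move_arm(motion=[[0,0,-0.2,0,0,-9,0.8],[0,0,-0.5,0,0,-18,0.8],[0,0,-0.8,0,0,-27,0.8],[0,0,-1.0,0,0,-36,0.8],[0,0,-1.3,0,0,-46,0.8]])

```text
clock: 17.62
tool_pos: [0.5239, 0.0301, 0.0577]
eef_rot: [0.947, 0.321, 0.0, -0.0]
contact_force: [-1.2, 1.8, -0.1]
opening: 0.273
finger_force: 35.0
```

```bash
python3 mo.py; python3 go.py .5232 .0304 .059 82.3
```

```text
M [0.545 0.41  0.   ]
shift [-0.3 -0.7 -1.3] turn [ -0.   -0.1 -44.8] | tcp [0.5239 0.0301 0.0577] yaw 37.5 q [ 0.01  0.87 -0.25  1.99  0.58  0.35 -1.63] F [-1.2  1.8 -0.1] open 0.273 ff 35.0 t 17.62
```

Emit:
move_arm(motion=[[0,0,-0.3,0,0,-10,0.8],[0,0,-0.5,0,0,-20,0.8],[0,0,-0.8,0,0,-30,0.8],[0,0,-1.1,0,0,-40,0.8],[0,0,-1.2,0,0,-45,0.8]])

```text
clock: 18.25
tool_pos: [0.524, 0.0287, 0.0587]
eef_rot: [0.753, 0.658, -0.0, 0.0]
contact_force: [-2.2, 0.6, 0.4]
opening: 0.267
finger_force: 35.0
```

```bash
python3 mo.py; python3 go.py .5232 .0304 .059 82.3
```

```text
M [ 0.175  0.261 -0.019]
shift [ 1.6 -1.  -0.3] turn [-0.  0. -0.] | tcp [0.524  0.0287 0.0587] yaw 82.3 q [ 0.13  0.89 -0.45  1.99  0.85  0.47 -1.1 ] F [-2.2  0.6  0.4] open 0.267 ff 35.0 t 18.25
```

Emit:
move_arm(motion=[[1,-0.3,0,0,0,0,0.8],[2,-0.5,0,0,0,0,0.8],[2,-0.5,0,0,0,0,0.8],[2,-0.5,0,0,0,0,0.8],[2,-0.5,0,0,0,0,0.8]])

```text
clock: 18.88
tool_pos: [0.5235, 0.0308, 0.0589]
eef_rot: [0.753, 0.658, -0.001, 0.0]
contact_force: [-0.6, -4.4, -1.8]
opening: 0.274
finger_force: 35.0
```

```bash
python3 mo.py; python3 go.py .5232 .0304 .059 82.3; python3 - <<'E'
from meas import *
t=snap("scene"); s=snap("top"); y=np.radians(13.3)
a=t["frame"][200:260,222:282]
cv2.imwrite("pics/n4.png",cv2.resize(a[:,:,::-1],None,fx=9,fy=9,interpolation=cv2.INTER_CUBIC))
E
```

```text
M [-0.935 -0.051 -0.037]
shift [-0.4 -0.2 -0.1] turn [-0.   0.1 -0.1] | tcp [0.5235 0.0308 0.0589] yaw 82.2 q [ 0.12  0.89 -0.45  1.99  0.85  0.47 -1.11] F [-0.6 -4.4 -1.8] open 0.274 ff 35.0 t 18.88
```

View pics/n4.png

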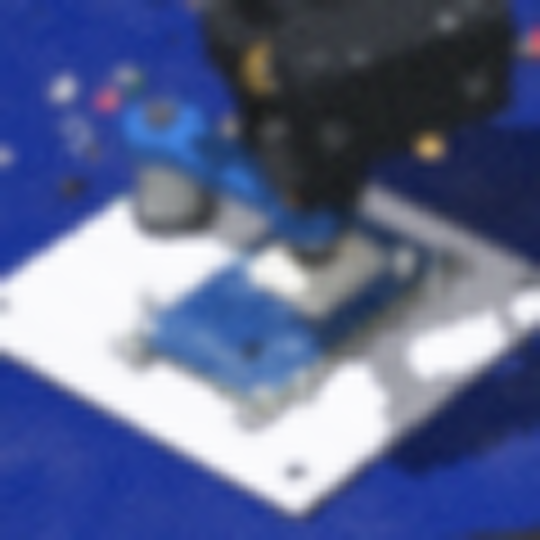

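The arm lies closed over the can, with the pad above the can at (320,255) and the board seated. It is pressed on its stop with 4.4 N, the grip is 35 N, and the tool has turned 91° back from the seated position. I am handing it in.

```bash
python3 -c "
from h import *
print(finish_job())"
```

```text
the job is handed in; nothing more can be done
None
```

The job is handed in but I got no verdict back: the blue module is seated in the nest, the arm is closed over it, and the thumbscrew was seated firmly, backed off about 91° by the tool's turn and is still gripped; I couldn't see the pad's gap above the can directly.

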